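# Turn the drained tumbler over and nest it in the dished coaster

## Robot

A 6-joint arm with a two-finger parallel gripper is mounted at the origin on the work surface. World frame = base frame: x ahead of the robot, y to its left, z up, the work surface at z = 0. Lengths are in m, angles in degrees, forces in N, time in s.
With the tool pointing down it reaches from about 0.4 to 0.825 m from the base axis. Payload 7 kg.
Tool frame: the origin (TCP) lies on the centre line of the jaws, within the pads' length; the fingertips stand 19 mm ahead of it and the grasp point (between the pads) is the TCP; z points along the fingers, y is the line along which they close (so a half turn about z gives the same grasp; the last joint's range is limited). The gripper opens to 88 mm and grips with 3 to 60 N. Pads are 19 mm wide; open, the fingers measure 130 mm over their backs; the gripper's body (78 mm by 193 mm) begins 47 mm behind the grasp point.
Start: joints at [89.215, 20.546, 0.682, 0, -70.136, -16.507], TCP at [0.201, 0.644, 0.22] pointing down, gripper open.
Joint ranges: [-176.03, 176.03], [-82.01, 121.73], [-58.28, 71.71], [-173.87, 95.51], [-174.79, -0.11], [-173.66, 173.66]. Speed limits (degrees/s): [136.94, 136.94, 172.46, 180, 180, 180].

## Interface

Orientations are given as [roll, pitch, yaw] about the fixed x, y, z axes, in that order (R = Rz(yaw) Ry(pitch) Rx(roll)).
In Python, from plant import get_state, capture, close_job gives the robot as it stands.
- The arm moves only by the tool apply_moves, never from a script. Its argument "targets" is a list of rows, each a list of 7 numbers: the opening, from 0 (shut) to 1 (fully open), then the shift along the tool's x, y, z normalised to -1 to 1, where 1 is 1000 mm, then the turn, a rotation vector about the tool's x, y, z normalised to -1 to 1, where 1 is 90 degrees. In form: [[claw, tx, ty, tz, ax, ay, az], ...]. A call has 1 to 20 rows; each row shifts and turns the commanded pose from where the row before left it, along the tool's axes as they then stand; what a row does not reach is not made up. A row lasts 1/12 s, in which the tool goes at most 41.7 mm and 7.16 degrees, less where a joint would pass 70% of its speed; a pose out of reach is approached as far as the arm can. A call with a number of a shift or a turn outside -1 to 1 is refused whole. A call with a gripper value outside its range is refused whole. The fingers move at their own pace and stop on an object; "newtons" is the grip in N (left out, the last holds). Time passes only in rows, so rows that do not move let the fingers close. It gives the time, the measured TCP pose, the force, the opening and the grip force at its end, in the units of the state.
- get_state(): the state, without advancing time (a new reading comes with each control period).
- capture(name): name is "scene" or "top" or "wrist"; returns a dict with "frame" (420x560x3 uint8, red, green, blue), "range_z" (420x560 float32, m along the optical axis (not along the pixel's ray), 0 where there is no reading), "camera_matrix" (3x3 intrinsics, pixels), "T" (4x4, takes a point from camera to world coordinates). Camera axes: x right, y down, z forward; pixel columns grow to the right and rows downward; lengths in m; the calibration is good to about 2 mm. The wrist camera is an equidistant fisheye: a pixel r from the principal point sees the ray r / f radians off the axis. A picture is of the moment at which its call begins.
- close_job(): hands the job in; it is judged then, once.
The state is a dict: "time_s": time; "joints": joint angles; "qd": joint speeds; "joint_torque": joint torques, N m; "tcp_pos": TCP position; "eef_rot": TCP orientation; "contact_force": force on the tool from outside, world axes, zero at the start; "moment": the same for the moment, N m; "gripper_width": finger opening in m; "gripper_force": force on a finger pad.
Only numpy, scipy, OpenCV 4.12 (cv2) and the standard library are available. Lean on these libraries where they do the work, as an engineer would, in place of code of your own. Each camera call takes 0.05 s, during which the arm holds its last target. There are 200 camera calls.

## Task

The square steel tumbler has been left upside down on its cap. Turn it over gently in two goes: first lay it on its side flat on the desk and let go, then take it again another way and nest its domed base in the dished glass coaster, so that it stands upright, fully settled in the hollow and let go. Never let it topple or drop, and leave the flat coaster, the mug and the controller where they are.

Things in the scene. Friction and masses are not known exactly. Their poses are not given: they have to be found in the camera images.
- tumbler: square steel tumbler, 56 x 56 mm, 98 mm long, 0.24 to 0.39 kg. Origin: lowest point (middle) of its domed base; z along it to the cap, x and y square to its flat sides. Along z: dome of 36 mm radius from 0 to 13.4 mm (56 mm wide there, under a flat square shoulder), steel body to 80, flat dark silicone cap 52 x 52 mm to 98. Starts upside down on the cap: z down, origin 98 mm up, any yaw
- tumbler_mid (a point): point on the tumbler's axis, 49 mm from its lowest point (half its length); 28 mm above the desk when it lies flat on a side. The centre of mass is about 47 mm from the lowest point
- coaster_dished: loose glass coaster, 92 mm wide, 17.5 mm high, 0.3 kg, with a round conical hollow: 52 mm wide at the rim, 12 mm at its floor 5 mm above the desk (sides slope 32 degrees), lined with thin grey silicone. Origin under its centre, z up. The tumbler's dome sits on the sloping sides: lowest point then about 7.5 mm above the desk, shoulder about 3.5 mm above the rim
- dish_rim (a point): centre of the hollow's mouth, level with the dished coaster's flat rim, 17.5 mm above the desk
- coaster_flat: loose flat glass coaster, also 92 mm in diameter but only 8 mm thick, with a flat grey silicone centre and no hollow; to be left alone. Origin under its centre
- mug: blue ceramic mug, 82 mm across, 95 mm high, bystander beyond the work. Origin under its centre
- controller: black game controller, about 100 x 145 mm, 50 mm high, bystander beyond the work. Origin under its centre
There are look-alikes about, which are no part of the job. Several things have the shape of the tumbler; the one meant has the colours described above. Leave any purple look-alike of the coaster_dished alone.

How it is judged:
By the outcome, as a careful person would: the job done as asked, in the order asked, and still so for the second after the job is handed in, with the robot touching nothing.
It also fails if it takes over 72 s, if anything falls off the work surface, if the arm or the gripper's body presses on something with over 40 N, if the wrist force passes 120 N, or if a joint passes its speed limit or range.

## Working session

There is one attempt and no reset: what is moved stays moved. The work goes in short steps, Python scripts to look and compute and a tool call to move; the robot and the scene stay as the last step left them, time stands still between calls to the robot, and variables do not carry over. Pictures are saved under pics/ and viewed, at most 10 in all, crops included, and the job is handed in when it is done.

Besides the shell and the picture viewer there is one more tool, called in YAML: its name, and indented under it one key for each argument. apply_moves: Moves the arm, as the interface text tells. Scaled input: -1 to 1 covers 1000 mm each way for a shift and 90 degrees each way for a turn. Its arguments: {"type":"object","properties":{"targets":{"type":"array","items":{"type":"array","items":{"type":"number"}}},"newtons":{"type":"number"}},"required":["targets"]}

```bash
mkdir -p pics; cat > h.py <<'E'
import numpy as np, cv2
from scipy.spatial.transform import Rotation as R
from plant import get_state, capture
def save(c,n,crop=None,s=1):
    f=c["frame"][:,:,::-1]
    if crop: x0,y0,x1,y1=crop; f=f[y0:y1,x0:x1]
    cv2.imwrite(f"pics/{n}.png",cv2.resize(f,None,fx=s,fy=s,interpolation=cv2.INTER_CUBIC))
def cloud(c):
    z=c["range_z"];K=c["camera_matrix"];v,u=np.mgrid[:z.shape[0],:z.shape[1]]
    P=np.stack([(u-K[0,2])/K[0,0]*z,(v-K[1,2])/K[1,1]*z,z],-1)
    return P@c["T"][:3,:3].T+c["T"][:3,3]
E
python3 - <<'E'
from h import *
s=get_state();print(s)
a=capture("scene");b=capture("top")
np.savez("c0.npz",s=a,t=b) if 0 else None
import pickle;pickle.dump((a,b),open("c0.pkl","wb"))
save(a,"scene");save(b,"top",s=1.4)
for c in (a,b): print(c["camera_matrix"],c["T"])
E
```

```text
{'time_s': 0.0, 'joints': array([ 8.92142639e+01,  2.05918336e+01,  6.34297758e-01, -2.07021695e-02,
       -7.01335288e+01, -1.65070546e+01]), 'qd': array([ 0.0619111 ,  0.08660182, -0.13035728,  0.06293025,  0.0307466 ,
        0.03023775]), 'joint_torque': array([ 8.45148634e-05, -5.82722747e+01,  2.93042600e+01,  6.99670047e+00,
        6.81356833e-03, -1.50049505e-04]), 'tcp_pos': array([0.20051981, 0.64402252, 0.21912032]), 'eef_rot': array([ 1.79907159e+02, -7.21791560e-03, -1.72998355e+01]), 'contact_force': array([ 0.11319398, -0.63494901,  0.02254487]), 'moment': array([ 0.04330469,  0.0168961 , -0.00704674]), 'gripper_force': 0.0, 'gripper_width': 0.08750271508925306}
[[512.29234956   0.         273.17632583]
 [  0.         512.29234956 209.65431952]
 [  0.           0.           1.        ]] [[ 0.08316443  0.61052064 -0.78762188  1.49429033]
 [ 0.99630725 -0.06786609  0.05259335 -0.10803001]
 [-0.02134349 -0.78908728 -0.61391019  0.76323134]
 [ 0.          0.          0.          1.        ]]
[[457.19782596   0.         282.85860684]
 [  0.         457.19782596 208.33544554]
 [  0.           0.           1.        ]] [[-0.01107382 -0.99300828  0.11752419  0.49408663]
 [-0.99975143  0.01326946  0.01791649 -0.08689407]
 [-0.01935071 -0.11729658 -0.99290839  1.09783171]
 [ 0.          0.          0.          1.        ]]
```

View pics/scene.png

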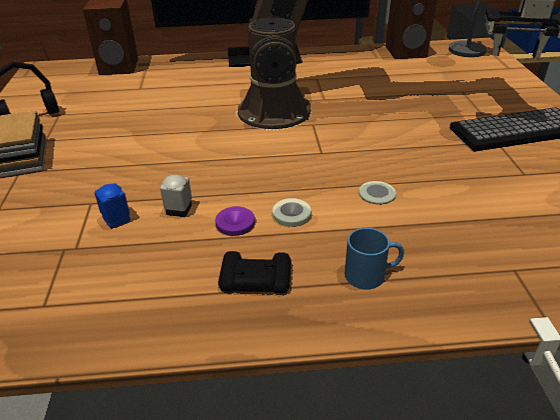

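View pics/top.png

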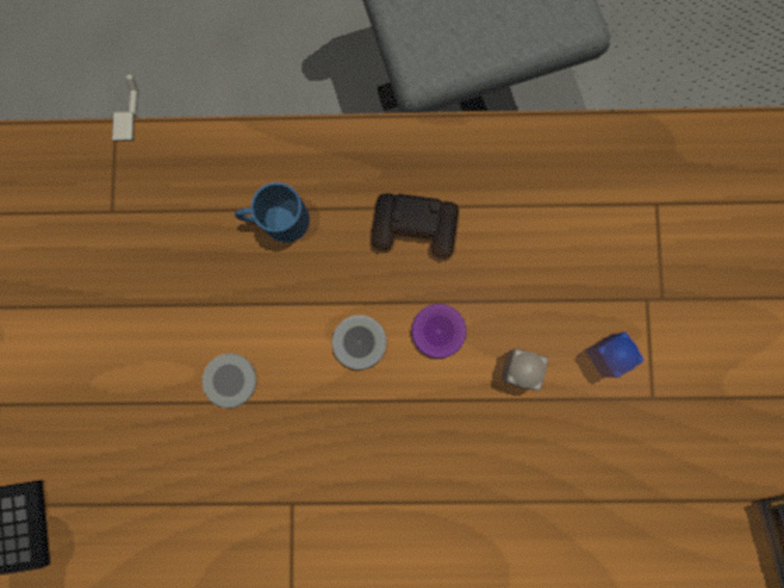

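In the scene view, tumbler candidates are steel at (176,195) and blue at (113,205); I choose the steel one with the dark cap. Coaster candidates are grey with a hollow at (292,211), purple at (235,220), and grey, thin and flat at (377,192). Of these I choose (292,211). Next I'll check both in a close crop and measure them by depth.

```bash
python3 - <<'E'
from h import *
import pickle;a,b=pickle.load(open("c0.pkl","rb"))
save(a,"crop",(80,160,420,300),2.3)
seeds=dict(tumb=(376,264),blue=(440,253),dish=(256,244),purple=(313,236),flat=(163,271),mug=(198,150),ctl=(296,160))
P=cloud(b);Ps=cloud(a)
print("desk z top",np.median(P[280:330,250:400,2]),"scene",np.median(Ps[150:165,200:350,2]))
for n,(u,v) in seeds.items():
    p=P[v,u]; 
    r=.075 if n in("mug","ctl") else .05
    for nm,Q in(("top",P),("scn",Ps)):
        Q=Q.reshape(-1,3);m=(np.hypot(Q[:,0]-p[0],Q[:,1]-p[1])<r+.01)&(Q[:,2]>.005)&(Q[:,2]<.2)
        q=Q[m]; print(n,nm,p.round(3),m.sum(),q.min(0).round(3),q.max(0).round(3),((q.min(0)+q.max(0))/2).round(4))
# tumbler yaw and centre: shoulder/side
Q=P.reshape(-1,3);p=P[264,376]
for nm,Q,lo,hi in(("top",P,.07,.11),("scn",Ps,.025,.11)):
    Q=Q.reshape(-1,3);m=(np.hypot(Q[:,0]-p[0],Q[:,1]-p[1])<.05)&(Q[:,2]>lo)&(Q[:,2]<hi)
    print(nm,cv2.minAreaRect(Q[m][:,:2].astype(np.float32)*1000),Q[m][:,2].max())
for nm,C in(("top",P),):
    Q=C.reshape(-1,3);p=C[244,256];m=(np.hypot(Q[:,0]-p[0],Q[:,1]-p[1])<.06)&(Q[:,2]>.013)
    print("dish",cv2.minEnclosingCircle(Q[m][:,:2].astype(np.float32)*1000))
E
```

```text
desk z top -8.428927845138823e-06 scene 0.0017146812577845116
tumb top [ 0.489 -0.269  0.099] 745 [ 0.453 -0.32   0.005] [ 0.538 -0.21   0.1  ] [ 0.4956 -0.2652  0.0528]
tumb scn [ 0.489 -0.269  0.099] 1091 [ 0.454 -0.312  0.005] [ 0.536 -0.214  0.103] [ 0.4953 -0.2629  0.0539]
blue top [ 0.511 -0.409  0.094] 892 [ 0.47  -0.453  0.005] [ 0.562 -0.355  0.101] [ 0.5162 -0.404   0.0532]
blue scn [ 0.511 -0.409  0.094] 1110 [ 0.48  -0.453  0.005] [ 0.564 -0.359  0.1  ] [ 0.5223 -0.4061  0.0525]
dish top [ 0.539 -0.002  0.005] 1177 [ 0.493 -0.048  0.005] [0.583 0.042 0.023] [ 0.5384 -0.0027  0.0141]
dish scn [ 0.539 -0.002  0.005] 870 [ 0.491 -0.046  0.005] [0.59  0.048 0.023] [0.5402 0.001  0.014 ]
purple top [ 0.556 -0.138  0.004] 1158 [ 0.511 -0.183  0.005] [ 0.601 -0.084  0.023] [ 0.5557 -0.1333  0.0141]
purple scn [ 0.556 -0.138  0.004] 912 [ 0.512 -0.18   0.005] [ 0.609 -0.091  0.023] [ 0.5609 -0.1355  0.014 ]
flat top [0.477 0.219 0.008] 1080 [0.423 0.174 0.005] [0.522 0.275 0.014] [0.4727 0.2246 0.0094]
flat scn [0.477 0.219 0.008] 662 [0.42  0.161 0.005] [0.531 0.267 0.014] [0.4758 0.2142 0.0097]
mug top [0.77  0.14  0.004] 1225 [0.696 0.066 0.005] [0.837 0.201 0.099] [0.7661 0.1333 0.052 ]
mug scn [0.77  0.14  0.004] 2482 [0.704 0.075 0.005] [0.841 0.221 0.099] [0.7721 0.1481 0.0522]
ctl top [ 0.734 -0.1    0.039] 2116 [ 0.653 -0.175  0.005] [ 0.814 -0.023  0.054] [ 0.7336 -0.0991  0.0295]
ctl scn [ 0.734 -0.1    0.039] 2493 [ 0.68  -0.175  0.005] [ 0.799 -0.021  0.054] [ 0.7395 -0.0984  0.0297]
top ((489.11700439453125, -271.9316711425781), (56.77811050415039, 55.81281661987305), 73.8621597290039) 0.1004621314127856
scn ((495.768310546875, -269.95953369140625), (56.41786575317383, 58.24045944213867), 73.39947509765625) 0.1026876555315237
dish ((538.087158203125, -2.2059218883514404), 45.941017150878906)
```

View pics/crop.png

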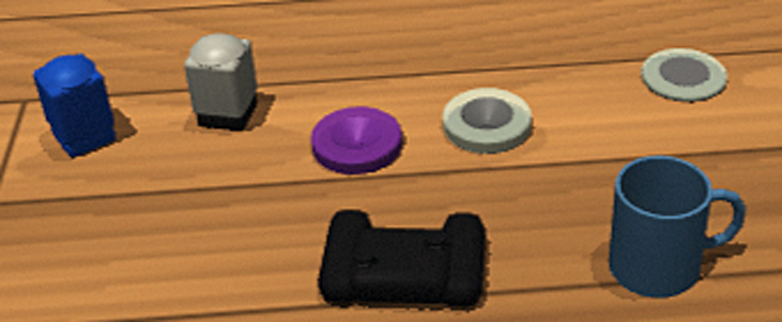

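The crop confirms it: the steel tumbler with its dark cap down is at about (222,80), and the grey coaster with a conical hollow is at (487,118). Its blue and purple look-alikes are separate. My plan is to grasp with the tool tilted outward, lift, rotate 90° about the jaw axis and lay it down, then repeat that for the upright placement.

```bash
cat >> h.py <<'E'
YAW=-16.4
def tool(e,yaw=YAW):
    "tool with z pointing outward along yaw, e deg below horizontal (e>90: pointing inward); y = (sin,-cos) of yaw"
    return R.from_euler('ZY',[yaw,0],degrees=True)*R.from_euler('Y',e-90+0,degrees=True)*R.from_euler('X',180,degrees=True)
def go(pos,rot,cur=None):
    s=get_state() if cur is None else None
    p,r=(s["tcp_pos"],R.from_euler('xyz',s["eef_rot"],degrees=True)) if s else cur
    t=r.inv().apply(np.array(pos)-p); w=(r.inv()*rot).as_rotvec(degrees=True)
    t2=rot.inv().apply(np.array(pos)-p)
    print("shift(now axes) m",t.round(4),"| turn/90",(w/90).round(4),"deg",np.linalg.norm(w).round(1),"| shift after turn",t2.round(4),"min rows",np.linalg.norm(t)/.0417,np.linalg.norm(w)/7.16)
    return np.array(pos),rot
E
python3 - <<'E'
from h import *
for e in(50,90,140): print(e,tool(e).as_matrix()[:,2].round(3),tool(e).as_matrix()[:,1].round(3))
d=tool(90)
c=go([.53,.1,.26],d)
c=go([.47,-.26,.26],d,c)
c=go([.47,-.26,.26],tool(50),c)
E
```

```text
50 [ 0.617 -0.181 -0.766] [-0.282 -0.959  0.   ]
90 [-0. -0. -1.] [-0.282 -0.959  0.   ]
140 [-0.735  0.216 -0.643] [-0.282 -0.959  0.   ]
shift(now axes) m [ 0.4763  0.4215 -0.0401] | turn/90 [ 0.001  -0.0001 -0.01  ] deg 0.9 | shift after turn [ 0.4697  0.4289 -0.0408] min rows 15.28406248097626 0.12576374914187086
shift(now axes) m [0.0441 0.3623 0.    ] | turn/90 [0. 0. 0.] deg 0.0 | shift after turn [0.0441 0.3623 0.    ] min rows 8.752176302587365 0.0
shift(now axes) m [0. 0. 0.] | turn/90 [0.     0.4444 0.    ] deg 40.0 | shift after turn [0. 0. 0.] min rows 0.0 5.5865921787709505
```

apply_moves:
  targets:
    - [1,0.028,0.0248,-0.0024,0,0,-0.0006]
    - [1,0.028,0.0248,-0.0024,0,0,-0.0006]
    - [1,0.028,0.0248,-0.0024,0,0,-0.0006]
    - [1,0.028,0.0248,-0.0024,0,0,-0.0006]
    - [1,0.028,0.0248,-0.0024,0,0,-0.0006]
    - [1,0.028,0.0248,-0.0024,0,0,-0.0006]
    - [1,0.028,0.0248,-0.0024,0,0,-0.0006]
    - [1,0.028,0.0248,-0.0024,0,0,-0.0006]
    - [1,0.028,0.0248,-0.0024,0,0,-0.0006]
    - [1,0.028,0.0248,-0.0024,0,0,-0.0006]
    - [1,0.028,0.0248,-0.0024,0,0,-0.0006]
    - [1,0.028,0.0248,-0.0024,0,0,-0.0006]
    - [1,0.028,0.0248,-0.0024,0,0,-0.0006]
    - [1,0.028,0.0248,-0.0024,0,0,-0.0006]
    - [1,0.028,0.0248,-0.0024,0,0,-0.0006]
    - [1,0.028,0.0248,-0.0024,0,0,-0.0006]
    - [1,0.028,0.0248,-0.0024,0,0,-0.0006]

```text
time_s: 1.52
tcp_pos: [0.5343, 0.1011, 0.2609]
eef_rot: [-180.0, 0.0, -16.4]
contact_force: [1.0, -0.1, 0.7]
gripper_width: 0.0878
gripper_force: 0.0
```

apply_moves:
  targets:
    - [1,0.0044,0.0362,0,0,0,0]
    - [1,0.0044,0.0362,0,0,0,0]
    - [1,0.0044,0.0362,0,0,0,0]
    - [1,0.0044,0.0362,0,0,0,0]
    - [1,0.0044,0.0362,0,0,0,0]
    - [1,0.0044,0.0362,0,0,0,0]
    - [1,0.0044,0.0362,0,0,0,0]
    - [1,0.0044,0.0362,0,0,0,0]
    - [1,0.0044,0.0362,0,0,0,0]
    - [1,0.0044,0.0362,0,0,0,0]
    - [1,0,0,0,0,0.0741,0]
    - [1,0,0,0,0,0.0741,0]
    - [1,0,0,0,0,0.0741,0]
    - [1,0,0,0,0,0.0741,0]
    - [1,0,0,0,0,0.0741,0]
    - [1,0,0,0,0,0.0741,0]
    - [1,0,0,0,0,0,0]
    - [1,0,0,0,0,0,0]

```text
time_s: 3.02
tcp_pos: [0.4713, -0.2652, 0.2609]
eef_rot: [179.2, -37.6, -16.5]
contact_force: [2.1, -0.8, 2.0]
gripper_width: 0.0876
gripper_force: 0.0
```

```bash
python3 - <<'E'
from h import *
import pickle
print(get_state()["joints"].round(1))
w=capture("wrist");b=capture("top");pickle.dump((w,b),open("c1.pkl","wb"));save(w,"w1",s=1.4)
print(w["camera_matrix"],w["T"].round(3))
rot=tool(50);zt=rot.as_matrix()[:,2]
g=np.array([.491,-.2705,.049])-.009*zt
print(g,"above:");c=go(g+[0,0,.12],rot);go(g,rot,c)
E
```

```text
[ -5.1 -15.1 -52.8  27.3 -17.2  54.6]
[[325.1922621    0.         271.30722185]
 [  0.         325.1922621  211.77913328]
 [  0.           0.           1.        ]] [[-0.293 -0.881  0.372  0.426]
 [-0.956  0.265 -0.125 -0.249]
 [ 0.011 -0.392 -0.92   0.432]
 [ 0.     0.     0.     1.   ]]
[ 0.48545028 -0.26886663  0.0558944 ] above:
shift(now axes) m [-0.0467 -0.0003  0.0766] | turn/90 [ 0.0092  0.0233 -0.0019] deg 2.3 | shift after turn [-0.0495  0.0006  0.0748] min rows 2.151349803493356 0.3153652126137581
shift(now axes) m [-0.0771 -0.      0.0919] | turn/90 [0. 0. 0.] deg 0.0 | shift after turn [-0.0771 -0.      0.0919] min rows 2.877697841726619 0.0
```

apply_moves:
  targets:
    - [1,-0.012,0,0.019,0.002,0.006,0]
    - [1,-0.012,0,0.019,0.002,0.006,0]
    - [1,-0.012,0,0.019,0.002,0.006,0]
    - [1,-0.012,0,0.019,0.002,0.006,0]
    - [1,0,0,0,0,0,0]
    - [1,0,0,0,0,0,0]

```text
time_s: 3.62
tcp_pos: [0.4834, -0.2837, 0.1931]
eef_rot: [-178.0, -38.3, -16.6]
contact_force: [0.1, 0.5, 0.9]
gripper_width: 0.0874
gripper_force: 0.0
```

```bash
python3 - <<'E'
from h import *
import pickle
print(get_state()["joints"].round(1))
w=capture("wrist");pickle.dump(w,open("c1.pkl","wb"));save(w,"w1",s=1.4)
rot=tool(50);zt=rot.as_matrix()[:,2]
g=np.array([.491,-.2705,.049])-.009*zt
c=go(g,rot)
E
```

```text
[-13.1  -6.5 -57.9  30.3  -0.3  57. ]
shift(now axes) m [-0.0875 -0.0105  0.1072] | turn/90 [-0.0214  0.0176 -0.0018] deg 2.5 | shift after turn [-0.0904 -0.0143  0.1043] min rows 3.3286685349806433 0.3490748279797742
```

View pics/w1.png

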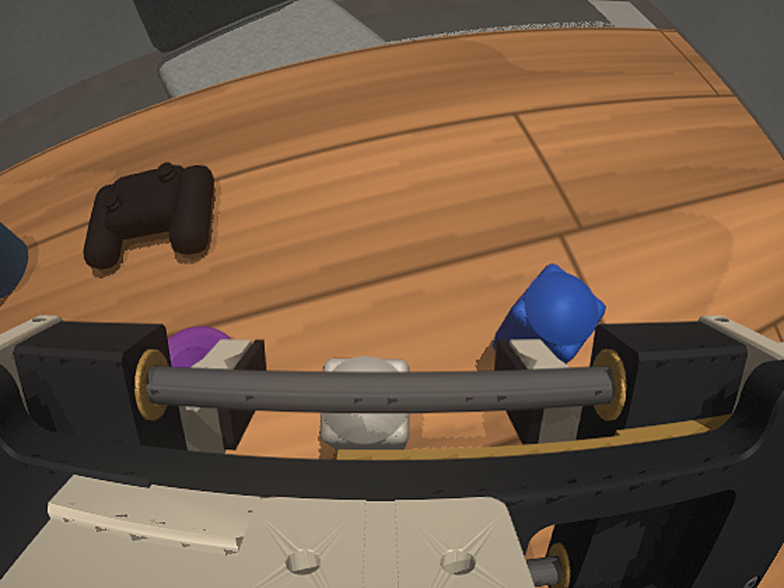

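The wrist image shows the steel tumbler between the jaws at (365,400) and blue at (560,310). Outward pitch is limited here because j5 is at about 0, so I'll tilt sideways instead, with the jaws closing roughly along the radial direction. First I'll undo the tilt.

apply_moves:
  targets:
    - [1,0,0,0,0,-0.071,0]
    - [1,0,0,0,0,-0.071,0]
    - [1,0,0,0,0,-0.071,0]
    - [1,0,0,0,0,-0.071,0]
    - [1,0,0,0,0,-0.071,0]
    - [1,0,0,0,0,-0.071,0]
    - [1,0,0,0,0,0,0]

```text
time_s: 4.25
tcp_pos: [0.4845, -0.3046, 0.1984]
eef_rot: [179.8, -5.9, -16.6]
contact_force: [1.5, -1.7, 1.5]
gripper_width: 0.0879
gripper_force: 0.0
```

```bash
sed -i 's/^YAW=.*/YAW=-106.4/' h.py; python3 - <<'E'
from h import *
print(get_state()["joints"].round(1))
rot=tool(50);zt=rot.as_matrix()[:,2];print(zt)
g=np.array([.491,-.2705,.049])-.009*zt
c=go(g+[0,0,.12],rot);go(g,rot,c)
E
```

```text
[-12.1   8.3 -19.5   0.9 -56.4  85. ]
[-0.18148559 -0.61663514 -0.76604444]
shift(now axes) m [-0.0059 -0.0404  0.0219] | turn/90 [-0.3915  0.2952  0.9299] deg 94.6 | shift after turn [-0.0454  0.0034 -0.0087] min rows 1.1111878609122026 13.21399160009845
shift(now axes) m [-0.0771 -0.      0.0919] | turn/90 [0. 0. 0.] deg 0.0 | shift after turn [-0.0771 -0.      0.0919] min rows 2.8776978417266186 0.0
```

apply_moves:
  targets:
    - [1,0,0,0,-0.0261,0.0197,0.062]
    - [1,0,0,0,-0.0261,0.0197,0.062]
    - [1,0,0,0,-0.0261,0.0197,0.062]
    - [1,0,0,0,-0.0261,0.0197,0.062]
    - [1,0,0,0,-0.0261,0.0197,0.062]
    - [1,0,0,0,-0.0261,0.0197,0.062]
    - [1,0,0,0,-0.0261,0.0197,0.062]
    - [1,0,0,0,-0.0261,0.0197,0.062]
    - [1,0,0,0,-0.0261,0.0197,0.062]
    - [1,0,0,0,-0.0261,0.0197,0.062]
    - [1,0,0,0,-0.0261,0.0197,0.062]
    - [1,0,0,0,-0.0261,0.0197,0.062]
    - [1,0,0,0,-0.0261,0.0197,0.062]
    - [1,0,0,0,-0.0261,0.0197,0.062]
    - [1,0,0,0,-0.0261,0.0197,0.062]
    - [1,0,0,0,0,0,0]
    - [1,0,0,0,0,0,0]

```text
time_s: 5.67
tcp_pos: [0.4811, -0.3034, 0.1967]
eef_rot: [179.6, -39.4, -104.5]
contact_force: [0.1, -0.3, -0.4]
gripper_width: 0.0882
gripper_force: 0.0
```

```bash
python3 - <<'E'
from h import *
print(get_state()["joints"].round(1))
rot=tool(50);zt=rot.as_matrix()[:,2]
g=np.array([.491,-.2705,.049])-.009*zt
c=go(g+[0,0,.12],rot);go(g,rot,c)
E
```

```text
[  8.2  14.  -38.1  40.9 -62.9 -50.2]
shift(now axes) m [-0.0442 -0.0015 -0.0094] | turn/90 [-0.0097  0.0065  0.0166] deg 1.8 | shift after turn [-0.0441 -0.0002 -0.0098] min rows 1.0842709511785313 0.2548211738950822
shift(now axes) m [-0.0771 -0.      0.0919] | turn/90 [0. 0. 0.] deg 0.0 | shift after turn [-0.0771 -0.      0.0919] min rows 2.8776978417266186 0.0
```

apply_moves:
  targets:
    - [1,-0.022,-0.0003,-0.0048,-0.005,0.0033,0.0083]
    - [1,-0.022,-0.0003,-0.0048,-0.005,0.0033,0.0083]
    - [1,0,0,0,0,0,0]
    - [1,0,0,0,0,0,0]

```text
time_s: 6.0
tcp_pos: [0.4911, -0.2651, 0.176]
eef_rot: [179.9, -40.0, -106.3]
contact_force: [0.2, 0.8, 0.4]
gripper_width: 0.0877
gripper_force: 0.0
```

```bash
cat >> h.py <<'E'
def wcloud(c):
    z=c["range_z"];K=c["camera_matrix"];v,u=np.mgrid[:z.shape[0],:z.shape[1]]
    x=(u-K[0,2])/K[0,0];y=(v-K[1,2])/K[1,1];th=np.hypot(x,y);k=np.tan(th)/np.maximum(th,1e-9)
    P=np.stack([x*k*z,y*k*z,z],-1);P[(z<=0)|(th>1.3)]=np.nan
    return P@c["T"][:3,:3].T+c["T"][:3,3]
E
python3 - <<'E'
from h import *
w=capture("wrist");save(w,"w2")
P=wcloud(w).reshape(-1,3)
u=np.array([.9593,-.2823,0]);v=np.array([.2823,.9593,0]);o=np.array([.491,-.2705,0])
m=(abs((P-o)@u)<.05)&(abs((P-o)@v)<.05)&(P[:,2]>.03)&(P[:,2]<.105)
q=P[m];print(m.sum(),q[:,2].max())
m2=(q[:,2]<.08);a=(q[m2]-o)@u;b=(q[m2]-o)@v
print("u",np.percentile(a,[1,5,50,95,99]),"v",np.percentile(b,[1,5,50,95,99]))
print(cv2.minAreaRect((q[q[:,2]>.06][:,:2]*1000).astype(np.float32)))
rot=tool(50);zt=rot.as_matrix()[:,2]
g=np.array([.491,-.2705,.049])-.009*zt
go(g,rot)
E
```

```text
2666 0.09750759962245503
u [-0.02799366 -0.02621692  0.00016694  0.02536017  0.02750284] v [-0.02333577  0.01357065  0.02566022  0.02609053  0.02620389]
((490.34820556640625, -272.252197265625), (56.25967788696289, 55.89955139160156), 73.24360656738281)
shift(now axes) m [-0.0783 -0.0017  0.0915] | turn/90 [ 0.0009 -0.     -0.0002] deg 0.1 | shift after turn [-0.0783 -0.0016  0.0915] min rows 2.88727883744316 0.012017003530556998
```

View pics/w2.png

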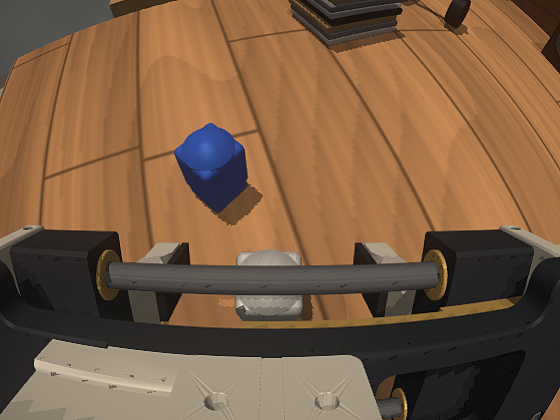

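The picture shows the tumbler at (268,285), centred between the pads at (170,280) and (375,275). Wrist depth puts its centre at (0.4905,-0.272), yaw 73.3°. Descending and closing.

apply_moves:
  targets:
    - [1,-0.011,-0.0002,0.0132,0,0,0]
    - [1,-0.011,-0.0002,0.0132,0,0,0]
    - [1,-0.011,-0.0002,0.0132,0,0,0]
    - [1,-0.011,-0.0002,0.0132,0,0,0]
    - [1,-0.011,0,0.0132,0,0,0]
    - [1,-0.011,0,0.0132,0,0,0]
    - [1,-0.011,0,0.0132,0,0,0]
    - [1,0,0,0,0,0,0]
    - [1,0,0,0,0,0,0]

```text
time_s: 6.8
tcp_pos: [0.4904, -0.2673, 0.0559]
eef_rot: [179.8, -40.1, -106.5]
contact_force: [0.0, -0.1, 0.4]
gripper_width: 0.0875
gripper_force: 0.0
```

apply_moves:
  newtons: 30
  targets:
    - [0.5,0,0,0,0,0,0]
    - [0.5,0,0,0,0,0,0]
    - [0.5,0,0,0,0,0,0]
    - [0.5,0,0,0,0,0,0]
    - [0.5,0,0,0,0,0,0]
    - [0.5,0,0,0,0,0,0]
    - [0.5,0,0,0,0,0,0]
    - [0.5,0,0,0,0,0,0]

```text
time_s: 7.47
tcp_pos: [0.4918, -0.2664, 0.0559]
eef_rot: [180.0, -40.1, -106.6]
contact_force: [2.7, 1.3, 6.4]
gripper_width: 0.0557
gripper_force: 29.9
```

```bash
python3 - <<'E'
from h import *
s=get_state();print(s["gripper_width"],s["gripper_force"],s["joints"].round(1))
p=s["tcp_pos"];rot=tool(50)
c=go(p+[0,0,.15],rot)
E
```

```text
0.05567465506433577 29.941600263118744 [ 10.4  25.7 -44.9  47.3 -51.3 -67.7]
shift(now axes) m [ 0.0966  0.     -0.1148] | turn/90 [ 0.0013 -0.0009 -0.0013] deg 0.2 | shift after turn [ 0.0964  0.     -0.1149] min rows 3.5971223021582723 0.02552635792894327
```

apply_moves:
  targets:
    - [0.5,0.003,0,-0.0036,0,0,0]
    - [0.5,0.006,0,-0.0072,0,0,0]
    - [0.5,0.01,0,-0.012,0,0,0]
    - [0.5,0.0125,0,-0.015,0,0,0]
    - [0.5,0.0125,0,-0.015,0,0,0]
    - [0.5,0.0125,0,-0.015,0,0,0]
    - [0.5,0.0125,0,-0.015,0,0,0]
    - [0.5,0.0125,0,-0.015,0,0,0]
    - [0.5,0.01,0,-0.012,0,0,0]
    - [0.5,0.005,0,-0.005,0,0,0]
    - [0.5,0,0,0,0,0,0]

```text
time_s: 8.38
tcp_pos: [0.4913, -0.2663, 0.2065]
eef_rot: [-180.0, -40.0, -106.7]
contact_force: [0.3, 0.6, -3.6]
gripper_width: 0.0558
gripper_force: 29.9
```

```bash
python3 - <<'E'
from h import *
s=get_state();print(s["contact_force"],s["moment"])
a=capture("scene");save(a,"s2",(100,60,500,320),1.8)
# lay target: mid (.565,.13,.028), tool e=140 yaw -90
r2=tool(140,-90);z2=r2.as_matrix()[:,2]
rel=tool(50).inv().apply(np.array([.4905,-.272,.049])-np.array([.4918,-.2664,.0559])) ;print("mid in tool",rel)
g=np.array([.565,.13,.028])-r2.apply(rel);print("lay tcp",g)
c=go(g*[1,1,0]+[0,0,.2],tool(50,-90));c=go(g+[0,0,.12],r2,c);go(g,r2,c)
E
```

```text
[ 0.3238662   0.63874203 -3.56354686] [ 3.06264681 -0.99790841  0.03742808]
mid in tool [-3.87505909e-05 -3.34003991e-04  8.97479469e-03]
lay tcp [0.564666  0.1231    0.0337392]
shift(now axes) m [-0.3055  0.0408 -0.2494] | turn/90 [ 1.193e-01  1.000e-04 -1.413e-01] deg 16.6 | shift after turn [-0.3018 -0.0739 -0.2463] min rows 9.507728648865992 2.3250731122258617
shift(now axes) m [-0.0297 -0.      0.0354] | turn/90 [ 0. -1. -0.] deg 90.0 | shift after turn [ 0.0354 -0.      0.0297] min rows 1.1093716510474807 12.569832402234638
shift(now axes) m [ 0.0919 -0.      0.0771] | turn/90 [0. 0. 0.] deg 0.0 | shift after turn [ 0.0919 -0.      0.0771] min rows 2.877697841726619 0.0
```

View pics/s2.png

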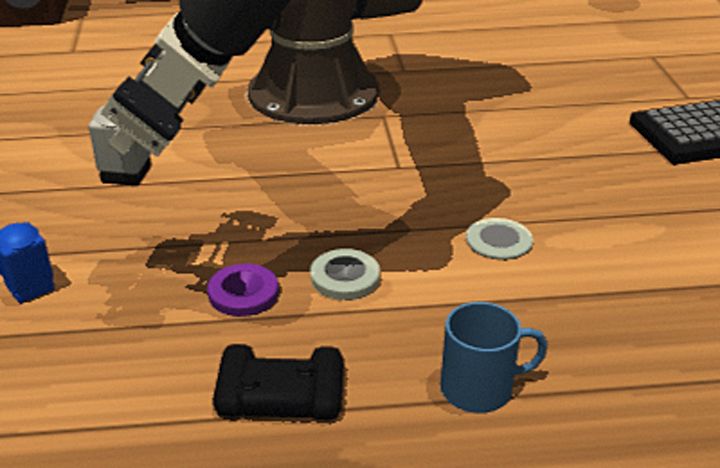

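The crop shows the tumbler held at (122,155), cap down and straight. Moving it over to the lay-down spot.

apply_moves:
  targets:
    - [0.5,-0.012,0.0016,-0.0098,0,0,0]
    - [0.5,-0.024,0.0032,-0.0196,0,0,0]
    - [0.5,-0.0255,0.0034,-0.0208,0,0,0]
    - [0.5,-0.0255,0.0034,-0.0208,0,0,0]
    - [0.5,-0.0255,0.0034,-0.0208,0,0,0]
    - [0.5,-0.0255,0.0034,-0.0208,0,0,0]
    - [0.5,-0.0255,0.0034,-0.0208,0,0,0]
    - [0.5,-0.0255,0.0034,-0.0208,0,0,0]
    - [0.5,-0.0255,0.0034,-0.0208,0,0,0]
    - [0.5,-0.0255,0.0034,-0.0208,0,0,0]
    - [0.5,-0.0255,0.0034,-0.0208,0,0,0]
    - [0.5,-0.024,0.0032,-0.0196,0,0,0]
    - [0.5,-0.0155,0.0022,-0.0126,0,0,0]
    - [0.5,0,0,0,0.03,0,-0.0353]
    - [0.5,0,0,0,0.03,0,-0.0353]
    - [0.5,0,0,0,0.03,0,-0.0353]
    - [0.5,0,0,0,0.03,0,-0.0353]

```text
time_s: 9.85
tcp_pos: [0.564, 0.1221, 0.1973]
eef_rot: [179.8, -40.2, -89.6]
contact_force: [-0.2, -0.3, -3.2]
gripper_width: 0.0564
gripper_force: 29.9
```

apply_moves:
  targets:
    - [0.5,0,0,0,0,-0.03,0]
    - [0.5,0,0,0,0,-0.05,0]
    - [0.5,0,0,0,0,-0.06,0]
    - [0.5,0,0,0,0,-0.06,0]
    - [0.5,0,0,0,0,-0.06,0]
    - [0.5,0,0,0,0,-0.06,0]
    - [0.5,0,0,0,0,-0.06,0]
    - [0.5,0,0,0,0,-0.06,0]
    - [0.5,0,0,0,0,-0.06,0]
    - [0.5,0,0,0,0,-0.06,0]
    - [0.5,0,0,0,0,-0.06,0]
    - [0.5,0,0,0,0,-0.06,0]
    - [0.5,0,0,0,0,-0.06,0]
    - [0.5,0,0,0,0,-0.06,0]
    - [0.5,0,0,0,0,-0.06,0]
    - [0.5,0,0,0,0,-0.06,0]
    - [0.5,0,0,0,0,-0.05,0]
    - [0.5,0,0,0,0,-0.03,0]
    - [0.5,0,0,0,0,0,0]

```text
time_s: 11.43
tcp_pos: [0.5644, 0.1198, 0.1965]
eef_rot: [179.5, 50.1, -90.6]
contact_force: [-0.2, 0.6, -4.0]
gripper_width: 0.0559
gripper_force: 29.9
```

```bash
python3 - <<'E'
from h import *
s=get_state();print(s["contact_force"],s["joints"].round(1))
a=capture("scene");save(a,"s3",(180,60,480,320),2.2)
b=capture("top")
P=np.concatenate([cloud(b).reshape(-1,3),cloud(a).reshape(-1,3)])
r2=tool(140,-90);g=np.array([.5647,.1231,.0337])
c=go(g+[0,0,.1],r2);go(g+[0,0,.012],r2,c)
E
```

```text
[-0.24921854  0.57580294 -4.0158705 ] [ -5.5  20.5  -2.6 -51.  -79.4  20.9]
shift(now axes) m [0.0479 0.0002 0.0433] | turn/90 [-0.0001 -0.0014 -0.0018] deg 0.2 | shift after turn [0.048  0.0003 0.0432] min rows 1.5499892747889716 0.029137346061744587
shift(now axes) m [ 0.0674 -0.      0.0566] | turn/90 [0. 0. 0.] deg 0.0 | shift after turn [ 0.0674 -0.      0.0566] min rows 2.110311750599521 0.0
```

View pics/s3.png

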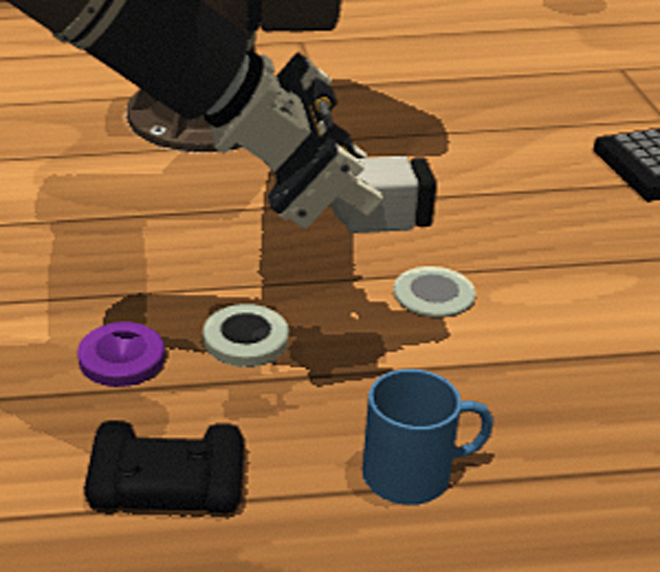

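The picture shows the tumbler horizontal at (390,195), cap at (425,190) pointing +y. The ground under it is clear. Lowering.

apply_moves:
  targets:
    - [0.5,0.008,0,0.007,0,0,0]
    - [0.5,0.015,0,0.013,0,0,0]
    - [0.5,0.018,0,0.0155,0,0,0]
    - [0.5,0.018,0,0.0155,0,0,0]
    - [0.5,0.018,0,0.0155,0,0,0]
    - [0.5,0.018,0,0.0155,0,0,0]
    - [0.5,0.012,0,0.0105,0,0,0]
    - [0.5,0.008,0,0.007,0,-0.001,-0.002]
    - [0.5,0,0,0,0,0,0]
    - [0.5,0,0,0,0,0,0]

```text
time_s: 12.37
tcp_pos: [0.5647, 0.1249, 0.0474]
eef_rot: [-179.8, 50.0, -89.6]
contact_force: [0.1, 0.2, -2.4]
gripper_width: 0.056
gripper_force: 29.9
```

```bash
python3 - <<'E'
from h import *
s=get_state();print(s["contact_force"])
c=go(np.array([.5647,.1231,.0337]),tool(140,-90))
w=cloud(capture("scene")).reshape(-1,3)
m=(abs(w[:,0]-.565)<.05)&(w[:,1]>.16)&(w[:,1]<.2)&(w[:,2]<.09)&(w[:,2]>.005)
q=w[m];print(m.sum())
for lo in np.arange(.16,.2,.005):
    k=(q[:,1]>=lo)&(q[:,1]<lo+.005)
    if k.sum()>5: print(lo.round(3),k.sum(),q[k,2].min().round(4),q[k,2].max().round(4))
E
```

```text
[ 0.13293849  0.24268443 -2.39868949]
shift(now axes) m [ 0.0116 -0.      0.0074] | turn/90 [ 0.001  -0.      0.0029] deg 0.3 | shift after turn [ 0.0116 -0.      0.0074] min rows 0.3310686571174549 0.03827068270899773
251
0.16 41 0.0214 0.0707
0.165 78 0.0188 0.0708
0.17 65 0.0208 0.0718
0.175 56 0.0209 0.0709
0.18 9 0.0236 0.0661
```

apply_moves:
  targets:
    - [0.5,0.0023,0,0.0019,0,0,0]
    - [0.5,0.0023,0,0.0019,0,0,0]
    - [0.5,0.0023,0,0.0019,0,0,0]
    - [0.5,0.0015,0,0.0013,0,0,0]
    - [0.5,0.0008,0,0.0006,0,0,0]
    - [0.5,0,0,0,0,0,0]
    - [0.5,0,0,0,0,0,0]

```text
time_s: 13.0
tcp_pos: [0.5647, 0.1242, 0.0354]
eef_rot: [-179.8, 50.0, -89.7]
contact_force: [0.0, 0.1, -3.2]
gripper_width: 0.0559
gripper_force: 29.9
```

apply_moves:
  targets:
    - [0.5,0.0006,0,0.0005,0,0,0]
    - [0.5,0.0002,0,0.0002,0,0,0]
    - [0.5,0,0,0,0,0,0]

```text
time_s: 13.25
tcp_pos: [0.5647, 0.1243, 0.0344]
eef_rot: [-179.8, 50.0, -89.7]
contact_force: [0.9, 0.2, -3.2]
gripper_width: 0.0558
gripper_force: 29.9
```

apply_moves:
  targets:
    - [0.5,0.0004,0,0.0003,0,0,0]
    - [0.5,0.0002,0,0.0001,0,0,0]
    - [0.5,0,0,0,0,0,0]
    - [0.5,0,0,0,0,0,0]

```text
time_s: 13.58
tcp_pos: [0.5648, 0.1242, 0.0342]
eef_rot: [-179.7, 50.0, -89.6]
contact_force: [-0.5, -2.6, 4.0]
gripper_width: 0.0561
gripper_force: 29.9
```

apply_moves:
  targets:
    - [0.5,0.0004,0,0.0003,0,0,0]
    - [0.5,0,0,0,0,0,0]
    - [0.5,0,0,0,0,0,0]

```text
time_s: 13.83
tcp_pos: [0.5648, 0.1242, 0.0342]
eef_rot: [-179.7, 50.1, -89.6]
contact_force: [-1.4, -3.7, 7.6]
gripper_width: 0.0561
gripper_force: 29.9
```

Contact made, so I'll ease the grip and let go.

apply_moves:
  newtons: 5
  targets:
    - [0.5,0,0,0,0,0,0]
    - [0.5,0,0,0,0,0,0]
    - [0.62,0,0,0,0,0,0]
    - [0.68,0,0,0,0,0,0]
    - [0.76,0,0,0,0,0,0]
    - [0.9,0,0,0,0,0,0]
    - [1,0,0,0,0,0,0]
    - [1,0,0,0,0,0,0]
    - [1,0,0,0,0,0,0]

```text
time_s: 14.58
tcp_pos: [0.5645, 0.1243, 0.033]
eef_rot: [-179.8, 50.0, -89.7]
contact_force: [0.4, -0.6, -0.5]
gripper_width: 0.0855
gripper_force: 0.0
```

apply_moves:
  targets:
    - [1,0,0,-0.01,0,0,0]
    - [1,0,0,-0.02,0,0,0]
    - [1,0,0,-0.03,0,0,0]
    - [1,0,0,-0.03,0,0,0]
    - [1,-0.02,0,-0.03,0,0,0]
    - [1,-0.03,0,-0.02,0,0,0]
    - [1,-0.03,0,-0.02,0,0,0]
    - [1,-0.03,0,-0.02,0,0,0]
    - [1,0,0,0,0,0,0]

```text
time_s: 15.33
tcp_pos: [0.5667, 0.0558, 0.2413]
eef_rot: [-178.7, 49.8, -88.8]
contact_force: [0.9, -0.2, 1.0]
gripper_width: 0.0878
gripper_force: 0.0
```

```bash
python3 - <<'E'
from h import *
s=get_state();print(s["joints"].round(1))
a=capture("scene");b=capture("top");w=capture("wrist")
save(a,"s4",(180,60,480,320),2.2)
for nm,Q in(("top",cloud(b)),("scn",cloud(a)),("w",wcloud(w))):
    Q=Q.reshape(-1,3);m=(abs(Q[:,0]-.565)<.06)&(abs(Q[:,1]-.13)<.075)&(Q[:,2]>.035)&(Q[:,2]<.07)
    if m.sum()>20: print(nm,m.sum(),cv2.minAreaRect((Q[m][:,:2]*1000).astype(np.float32)),np.percentile(Q[m][:,2],[50,98]))
    m=(np.hypot(Q[:,0]-.5385,Q[:,1]+.002)<.06)&(Q[:,2]>.013)&(Q[:,2]<.03)
    if m.sum()>20:print(" dish",m.sum(),cv2.minEnclosingCircle((Q[m][:,:2]*1000).astype(np.float32)))
r1=tool(55,-90);z1=r1.as_matrix()[:,2]
g=np.array([.565,.13,.028])-.012*z1;print(g)
c=go(g+[0,0,.17],r1)
E
```

```text
[-11.   19.4   2.  -48.8 -86.5  21.1]
top 982 ((563.8343505859375, 131.54965209960938), (96.57732391357422, 55.8973388671875), 89.5087661743164) [0.05448214 0.05905378]
 dish 112 ((549.1175537109375, 28.622922897338867), 25.07257080078125)
scn 839 ((568.6019287109375, 132.520263671875), (97.09099578857422, 59.370094299316406), 89.61030578613281) [0.05508898 0.05963882]
 dish 695 ((541.7515869140625, -1.2613338232040405), 47.96080017089844)
w 3845 ((564.0958862304688, 130.52993774414062), (98.11111450195312, 56.39588928222656), 89.34303283691406) [0.05494076 0.05698193]
 dish 855 ((537.15869140625, 25.955486297607422), 35.528141021728516)
[0.565      0.13688292 0.03782982]
shift(now axes) m [-0.0316 -0.0009  0.0783] | turn/90 [-0.0026  0.9444  0.0023] deg 85.0 | shift after turn [-0.0808 -0.0008 -0.0247] min rows 2.02581391498085 11.870884451941372
```

View pics/s4.png

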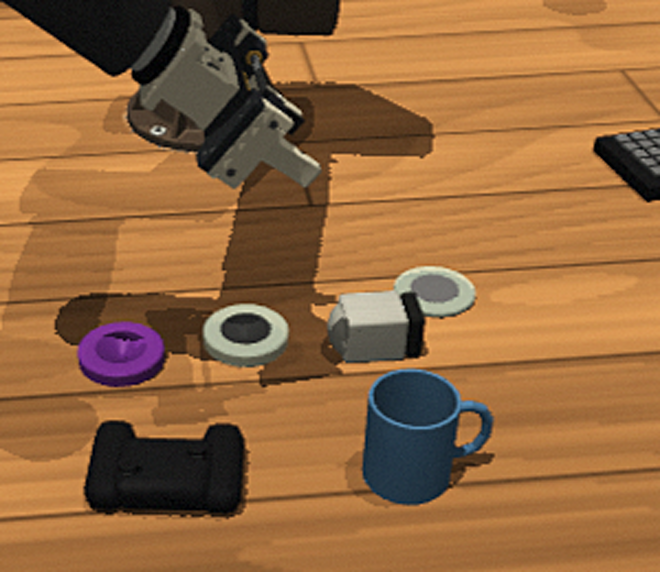

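Lying flat at (375,325) in the crop, cap toward +y; measured mid (0.564,0.131), axis yaw 89.4°. Swinging the tool to the other side for the second grasp.

apply_moves:
  targets:
    - [1,0,0,0,0,0.0675,0]
    - [1,0,0,0,0,0.0675,0]
    - [1,0,0,0,0,0.0675,0]
    - [1,0,0,0,0,0.0675,0]
    - [1,0,0,0,0,0.0675,0]
    - [1,0,0,0,0,0.0675,0]
    - [1,0,0,0,0,0.0675,0]
    - [1,0,0,0,0,0.0675,0]
    - [1,0,0,0,0,0.0675,0]
    - [1,0,0,0,0,0.0675,0]
    - [1,0,0,0,0,0.0675,0]
    - [1,0,0,0,0,0.0675,0]
    - [1,0,0,0,0,0.0675,0]
    - [1,0,0,0,0,0.0675,0]
    - [1,-0.028,0,-0.009,0,0,0]
    - [1,-0.028,0,-0.009,0,0,0]
    - [1,-0.028,0,-0.009,0,0,0]
    - [1,0,0,0,0,0,0]
    - [1,0,0,0,0,0,0]

```text
time_s: 17.07
tcp_pos: [0.5637, 0.1419, 0.2048]
eef_rot: [179.9, -35.2, -89.7]
contact_force: [-0.7, -0.5, -0.8]
gripper_width: 0.0876
gripper_force: 0.0
```

```bash
python3 - <<'E'
from h import *
s=get_state();print(s["joints"].round(1))
w=capture("wrist")
Q=wcloud(w).reshape(-1,3);m=(abs(Q[:,0]-.565)<.06)&(abs(Q[:,1]-.13)<.075)&(Q[:,2]>.03)&(Q[:,2]<.065)
print(m.sum(),cv2.minAreaRect((Q[m][:,:2]*1000).astype(np.float32)),np.percentile(Q[m][:,2],[50,98]))
r1=tool(55,-90.6);z1=r1.as_matrix()[:,2]
g=np.array([.5642,.131,.028])-.012*z1;print(g)
c=go(g+[0,0,.06],r1);go(g,r1,c)
E
```

```text
[ 48.1  23.3 -15.5  23.1 -79.7 -57.9]
2685 ((564.319091796875, 128.5304412841797), (90.390380859375, 55.62339401245117), 88.58671569824219) [0.05510167 0.05732101]
[0.56427208 0.13788254 0.03782982]
shift(now axes) m [-0.0595 -0.0006  0.0898] | turn/90 [-0.0051 -0.0021  0.0075] deg 0.8 | shift after turn [-0.0592 -0.0006  0.09  ] min rows 2.582728957227474 0.11665833981716019
shift(now axes) m [-0.0344 -0.      0.0491] | turn/90 [0. 0. 0.] deg 0.0 | shift after turn [-0.0344 -0.      0.0491] min rows 1.4388489208633095 0.0
```

apply_moves:
  targets:
    - [1,-0.01,-0.0002,0.015,-0.002,0,0.004]
    - [1,-0.01,-0.0002,0.015,-0.002,0,0.004]
    - [1,-0.01,-0.0002,0.015,-0.001,0,0]
    - [1,-0.01,0,0.015,0,0,0]
    - [1,-0.01,0,0.015,0,0,0]
    - [1,-0.01,0,0.015,0,0,0]
    - [1,-0.0068,0,0.0098,0,0,0]
    - [1,-0.0068,0,0.0098,0,0,0]
    - [1,-0.0068,0,0.0098,0,0,0]
    - [1,-0.0068,0,0.0098,0,0,0]
    - [1,-0.0034,0,0.005,0,0,0]
    - [1,-0.0025,0,0.0037,0,0,0]
    - [1,0,0,0,0,0,0]
    - [1,0,0,0,0,0,0]

```text
time_s: 18.28
tcp_pos: [0.5655, 0.1384, 0.0408]
eef_rot: [-179.8, -35.0, -90.8]
contact_force: [-1.1, -0.4, 0.2]
gripper_width: 0.0877
gripper_force: 0.0
```

apply_moves:
  newtons: 30
  targets:
    - [0.5,0,0,0,0,0,0]
    - [0.5,0,0,0,0,0,0]
    - [0.5,0,0,0,0,0,0]
    - [0.5,0,0,0,0,0,0]
    - [0.5,0,0,0,0,0,0]
    - [0.5,0,0,0,0,0,0]
    - [0.5,0,0,0,0,0,0]
    - [0.5,0,0,0,0,0,0]

```text
time_s: 18.95
tcp_pos: [0.5654, 0.1384, 0.0408]
eef_rot: [-179.8, -35.0, -90.8]
contact_force: [0.6, -0.1, 1.0]
gripper_width: 0.0553
gripper_force: 30.0
```

apply_moves:
  targets:
    - [0.5,0.003,0,-0.0043,0,0,0]
    - [0.5,0.006,0,-0.0086,0,0,0]
    - [0.5,0.01,0,-0.0143,0,0,0]
    - [0.5,0.012,0,-0.0172,0,0,0]
    - [0.5,0.012,0,-0.0172,0,0,0]
    - [0.5,0.012,0,-0.0172,0,0,0]
    - [0.5,0.012,0,-0.0172,0,0,0]
    - [0.5,0.012,0,-0.0172,0,0,0]
    - [0.5,0.01,0,-0.0143,0,0,0]
    - [0.5,0.005,0,-0.0072,0,0,0]
    - [0.5,0,0,0,0,0,0]

```text
time_s: 19.87
tcp_pos: [0.5653, 0.1392, 0.2071]
eef_rot: [-179.6, -34.8, -90.9]
contact_force: [0.6, 0.7, -3.3]
gripper_width: 0.0559
gripper_force: 30.0
```

```bash
python3 - <<'E'
from h import *
s=get_state();print(s["joints"].round(1),s["contact_force"])
r2=tool(145,-90)
c=go([.54,.0,.2],tool(55,-90));go([.54,0,.2],r2,c)
E
```

```text
[ 47.7  23.2 -15.2  22.9 -79.8 -58.3] [ 0.57144447  0.6972144  -3.25963205]
shift(now axes) m [0.1105 0.0237 0.0854] | turn/90 [ 0.0011  0.0016 -0.0083] deg 0.8 | shift after turn [0.11   0.0253 0.0856] min rows 3.3978467484052643 0.10698373941071715
shift(now axes) m [0. 0. 0.] | turn/90 [-0. -1.  0.] deg 90.0 | shift after turn [0. 0. 0.] min rows 0.0 12.569832402234635
```

apply_moves:
  targets:
    - [0.5,0,0,0,0,-0.03,0]
    - [0.5,0,0,0,0,-0.05,0]
    - [0.5,0,0,0,0,-0.06,0]
    - [0.5,0,0,0,0,-0.06,0]
    - [0.5,0,0,0,0,-0.06,0]
    - [0.5,0,0,0,0,-0.06,0]
    - [0.5,0,0,0,0,-0.06,0]
    - [0.5,0,0,0,0,-0.06,0]
    - [0.5,0,0,0,0,-0.06,0]
    - [0.5,0,0,0,0,-0.06,0]
    - [0.5,0,0,0,0,-0.06,0]
    - [0.5,0,0,0,0,-0.06,0]
    - [0.5,0,0,0,0,-0.06,0]
    - [0.5,0,0,0,0,-0.06,0]
    - [0.5,0,0,0,0,-0.06,0]
    - [0.5,0,0,0,0,-0.06,0]
    - [0.5,0,0,0,0,-0.05,0]
    - [0.5,0,0,0,0,-0.03,0]
    - [0.5,0,0,0,0,0,0]
    - [0.5,0,0,0,0,0,0]

```text
time_s: 21.53
tcp_pos: [0.5644, 0.1374, 0.2028]
eef_rot: [179.9, 54.9, -90.9]
contact_force: [-0.7, 0.7, -3.0]
gripper_width: 0.0555
gripper_force: 30.0
```

```bash
python3 - <<'E'
from h import *
s=get_state();print(s["joints"].round(1),s["tcp_pos"],s["eef_rot"])
a=capture("scene");b=capture("top")
save(a,"s5",(180,20,480,280),2.2)
r=R.from_euler('xyz',s["eef_rot"],degrees=True)
# mid in tool at grasp
rel=R.from_euler('xyz',[-179.8,-35.0,-90.8],degrees=True).inv().apply(np.array([.5642,.131,.028])-np.array([.5654,.1384,.0408]))
mid=s["tcp_pos"]+r.apply(rel); base=mid+r.apply(rel*0)- .049*np.array([0,0,1]); print("rel",rel,"mid",mid)
Q=cloud(a).reshape(-1,3);
d=Q-mid;m=(abs(d[:,0])<.05)&(d[:,1]>-.045)&(d[:,1]<.045)&(abs(d[:,2])<.07)
q=d[m]
# front face (+x) plane and +y edge
f=q[(q[:,0]>.018)]
for lo in np.arange(-.05,.05,.01):
    k=f[(f[:,2]>lo)&(f[:,2]<lo+.01)]
    if len(k)>20: print(lo.round(3),len(k),"x",np.median(k[:,0]).round(4),"y",np.percentile(k[:,1],[2,98]).round(4))
Qt=cloud(b).reshape(-1,3);dt=Qt-mid;m=(np.hypot(dt[:,0],dt[:,1])<.04)&(dt[:,2]>.035)&(dt[:,2]<.06)
k=dt[m];print("cap top",m.sum(),k.mean(0),np.linalg.lstsq(np.c_[k[:,:2],np.ones(len(k))],k[:,2],rcond=None)[0]) if m.sum()>20 else 0
m=(np.hypot(Q[:,0]-.5385,Q[:,1]+.002)<.06)&(Q[:,2]>.014)&(Q[:,2]<.03)
print("dish s",cv2.minEnclosingCircle((Q[m][:,:2]*1000).astype(np.float32)))
E
```

```text
[ -6.9  21.4  -2.9 -55.4 -80.9  23.4] [0.56439512 0.13740255 0.20275684] [179.9076592   54.87660048 -90.87441393]
rel [-0.00126692  0.001148    0.01473489] mid [0.56341853 0.1501982  0.19531658]
-0.04 33 x 0.0277 y [-0.0179  0.0141]
-0.03 99 x 0.0297 y [-0.0268  0.0262]
-0.02 112 x 0.0299 y [-0.0269  0.0267]
-0.01 96 x 0.03 y [-0.0257  0.0253]
0.0 87 x 0.0305 y [-0.0261  0.0269]
0.01 117 x 0.0313 y [-0.0396  0.0257]
0.02 167 x 0.0313 y [-0.0426  0.0261]
0.03 156 x 0.0285 y [-0.0434  0.0247]
0.04 147 x 0.0269 y [-0.0427  0.0249]
cap top 781 [-0.00153652 -0.00097169  0.04841764] [0.01173987 0.03355162 0.04846828]
dish s ((542.2457885742188, 0.542639434337616), 47.37077713012695)
```

View pics/s5.png

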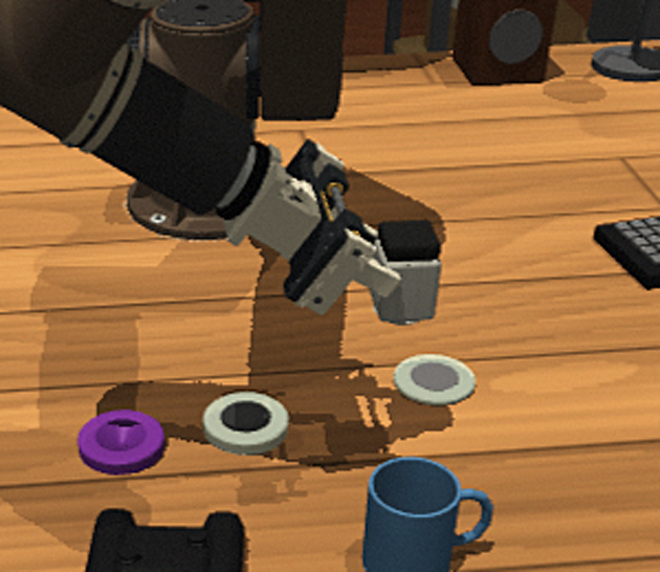

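The tumbler is held upright at (410,270), cap up, and measured positions match the prediction within about 2 mm. Moving over the dish.

```bash
python3 - <<'E'
from h import *
s=get_state();r=R.from_euler('xyz',s["eef_rot"],degrees=True)
rel=np.array([-.0013,.0008,.0147]);r2=tool(145,-90.8)
g=np.array([.5385,-.002,.0565])-r2.apply(rel);print("seated tcp",g)
w=capture("wrist");Q=wcloud(w).reshape(-1,3)
m=(np.hypot(Q[:,0]-.5385,Q[:,1]+.002)<.06)&(Q[:,2]>.012)&(Q[:,2]<.025);print(m.sum())
c=go(g+[0,0,.07],r2);go(g+[0,0,.02],r2,c)
print("1mm down",r2.inv().apply([0,0,-.001]))
E
```

```text
seated tcp [ 0.53912139 -0.01479711  0.06386668]
0
shift(now axes) m [ 0.147   0.0242 -0.0851] | turn/90 [ 0.0002 -0.0014  0.0034] deg 0.3 | shift after turn [ 0.147   0.0234 -0.0854] min rows 4.1153865300100945 0.045850337095450215
shift(now axes) m [ 0.041  -0.      0.0287] | turn/90 [0. 0. 0.] deg 0.0 | shift after turn [ 0.041  -0.      0.0287] min rows 1.1990407673860914 0.0
1mm down [ 8.19152044e-04 -1.11022302e-19  5.73576436e-04]
```

apply_moves:
  targets:
    - [0.5,0.007,0.001,-0.004,0,-0.001,0.002]
    - [0.5,0.014,0.0022,-0.008,0,0,0.001]
    - [0.5,0.018,0.003,-0.0105,0,0,0]
    - [0.5,0.02,0.0034,-0.0116,0,0,0]
    - [0.5,0.02,0.0034,-0.0116,0,0,0]
    - [0.5,0.02,0.0034,-0.0116,0,0,0]
    - [0.5,0.018,0.003,-0.0105,0,0,0]
    - [0.5,0.016,0.0022,-0.0095,0,0,0]
    - [0.5,0.009,0.0014,-0.0055,0,0,0]
    - [0.5,0.005,0.0006,-0.003,0,0,0]
    - [0.5,0,0,0,0,0,0]
    - [0.5,0,0,0,0,0,0]

```text
time_s: 22.68
tcp_pos: [0.5392, -0.0153, 0.1338]
eef_rot: [180.0, 55.1, -90.9]
contact_force: [-0.1, 1.2, -2.8]
gripper_width: 0.0554
gripper_force: 30.0
```

```bash
python3 - <<'E'
from h import *
s=get_state();r=R.from_euler('xyz',s["eef_rot"],degrees=True);print(s["joints"].round(1))
rel=np.array([-.0013,.0008,.0147]);r2=tool(145,-90.8)
print("mid now",s["tcp_pos"]+r.apply(rel))
a=capture("scene");b=capture("top")
Q=cloud(a).reshape(-1,3);T=cloud(b).reshape(-1,3)
# relative measurement in the same camera: tumbler front/edges vs dish
m=(np.hypot(Q[:,0]-.5405,Q[:,1])<.055)&(Q[:,2]>.0145)&(Q[:,2]<.03);q=Q[m];print("dish scn y",np.percentile(q[:,1],[.5,99.5]),"x max",np.percentile(q[:,0],99.5),"xmin",np.percentile(q[:,0],.5))
m=(abs(Q[:,0]-.545)<.05)&(abs(Q[:,1]+.002)<.05)&(Q[:,2]>.1)&(Q[:,2]<.125);q=Q[m];f=q[q[:,0]>.56];print("tumb scn y",np.percentile(f[:,1],[2,98]),"x face",np.median(f[:,0]),len(f))
m=(abs(T[:,0]-.5385)<.04)&(abs(T[:,1]+.002)<.04)&(T[:,2]>.16)&(T[:,2]<.19);t=T[m];print("cap top",cv2.minAreaRect((t[:,:2]*1000).astype(np.float32)),m.sum())
m=(np.hypot(T[:,0]-.5385,T[:,1]+.002)<.055)&(T[:,2]>.013)&(T[:,2]<.025);t=T[m];print("dish top",m.sum(),t.min(0) if m.sum() else 0,t.max(0) if m.sum() else 0)
g=np.array([.5385,-.002,.0565])-r2.apply(rel)
go(g+[0,0,.014],r2)
E
```

```text
[-20.6  29.7  -1.7 -50.6 -86.5  36.3]
mid now [ 0.53858984 -0.00246155  0.12643054]
dish scn y [-0.04515305  0.04228252] x max 0.5889108746129665 xmin 0.4990411425076031
tumb scn y [-0.02821468  0.02389565] x face 0.5681768765773199 226
cap top ((538.5352783203125, -8.54825210571289), (65.23939514160156, 77.83074951171875), 89.4752426147461) 704
dish top 351 [ 0.49341239 -0.04787781  0.01312384] [0.58327835 0.03244691 0.02256949]
shift(now axes) m [0.0462 0.0001 0.0322] | turn/90 [-0.0001  0.0008  0.0003] deg 0.1 | shift after turn [0.0461 0.0001 0.0322] min rows 1.349644959348999 0.010557185722341374
```

apply_moves:
  targets:
    - [0.5,0.005,-0.0002,0.0035,0,0,0]
    - [0.5,0.01,-0.0002,0.007,0,0,0]
    - [0.5,0.012,-0.0002,0.0085,0,0,0]
    - [0.5,0.01,0,0.007,0,0,0]
    - [0.5,0.006,0,0.0042,0,0,0]
    - [0.5,0.003,0,0.002,0,0,0]
    - [0.5,0,0,0,0,0,0]
    - [0.5,0,0,0,0,0,0]

```text
time_s: 23.45
tcp_pos: [0.5396, -0.0155, 0.0771]
eef_rot: [179.9, 55.1, -90.9]
contact_force: [0.7, 0.2, -2.6]
gripper_width: 0.0556
gripper_force: 30.0
```

apply_moves:
  targets:
    - [0.5,0.0016,0,0.0012,0,0,0]
    - [0.5,0.0016,0,0.0012,0,0,0]
    - [0.5,0.0016,0,0.0012,0,0,0]
    - [0.5,0.0016,0,0.0012,0,0,0]
    - [0.5,0.0008,0,0.0006,0,0,0]
    - [0.5,0.0008,0,0.0006,0,0,0]
    - [0.5,0,0,0,0,0,0]
    - [0.5,0,0,0,0,0,0]

```text
time_s: 24.12
tcp_pos: [0.5395, -0.0151, 0.0674]
eef_rot: [179.9, 55.1, -90.9]
contact_force: [-1.8, -0.3, -4.0]
gripper_width: 0.0555
gripper_force: 30.0
```

Expected to seat at TCP z of about 0.0639. Stepping down 1 mm at a time.

apply_moves:
  targets:
    - [0.5,0.0008,0,0.0006,0,0,0]
    - [0.5,0.0008,0,0.0006,0,0,0]
    - [0.5,0,0,0,0,0,0]
    - [0.5,0,0,0,0,0,0]

```text
time_s: 24.45
tcp_pos: [0.5395, -0.015, 0.0653]
eef_rot: [179.9, 55.1, -90.9]
contact_force: [-0.2, 1.1, -3.4]
gripper_width: 0.0555
gripper_force: 30.0
```

apply_moves:
  targets:
    - [0.5,0.0004,0,0.0003,0,0,0]
    - [0.5,0.0004,0,0.0003,0,0,0]
    - [0.5,0,0,0,0,0,0]
    - [0.5,0,0,0,0,0,0]

```text
time_s: 24.78
tcp_pos: [0.5396, -0.015, 0.0646]
eef_rot: [180.0, 55.1, -90.9]
contact_force: [0.6, -0.3, -1.8]
gripper_width: 0.0556
gripper_force: 30.0
```

apply_moves:
  targets:
    - [0.5,0.0004,0,0.0003,0,0,0]
    - [0.5,0,0,0,0,0,0]
    - [0.5,0,0,0,0,0,0]

```text
time_s: 25.03
tcp_pos: [0.5396, -0.0151, 0.0644]
eef_rot: [180.0, 55.1, -90.8]
contact_force: [-0.3, -2.1, 3.1]
gripper_width: 0.0556
gripper_force: 30.0
```

apply_moves:
  targets:
    - [0.5,0.0004,0,0.0003,0,0,0]
    - [0.5,0,0,0,0,0,0]
    - [0.5,0,0,0,0,0,0]

```text
time_s: 25.28
tcp_pos: [0.5396, -0.0151, 0.0643]
eef_rot: [-180.0, 55.1, -90.8]
contact_force: [-1.6, -4.1, 7.2]
gripper_width: 0.0559
gripper_force: 30.0
```

apply_moves:
  targets:
    - [0.5,0.0004,0,0.0003,0,0,0]
    - [0.5,0,0,0,0,0,0]
    - [0.5,0,0,0,0,0,0]

```text
time_s: 25.53
tcp_pos: [0.5396, -0.0152, 0.0642]
eef_rot: [-179.9, 55.1, -90.7]
contact_force: [-1.6, -3.6, 9.2]
gripper_width: 0.0559
gripper_force: 30.0
```

Firm contact came at the seated height. Checking that it's upright before release.

```bash
cat > chk.py <<'E'
from h import *
a=capture("scene");b=capture("top")
Q=cloud(a).reshape(-1,3);T=cloud(b).reshape(-1,3)
for nm,C in(("top",T),("scn",Q)):
    m=(abs(C[:,0]-.5395)<.022)&(abs(C[:,1]+.002)<.022)&(C[:,2]>.097)&(C[:,2]<.115);t=C[m]
    print(nm,m.sum(),t.mean(0).round(4),"slopes",np.linalg.lstsq(np.c_[t[:,:2]-t[:,:2].mean(0),np.ones(len(t))],t[:,2],rcond=None)[0].round(4))
m=(Q[:,0]>.555)&(Q[:,0]<.585)&(abs(Q[:,1]+.002)<.02)&(Q[:,2]>.028)&(Q[:,2]<.08);f=Q[m]
print("face dx/dz,dx/dy",m.sum(),np.linalg.lstsq(np.c_[f[:,2],f[:,1],np.ones(len(f))],f[:,0],rcond=None)[0].round(4))
m=(Q[:,0]>.55)&(Q[:,0]<.585)&(abs(Q[:,1]+.002)<.045);f=Q[m]
for lo in np.arange(.028,.08,.01):
    k=f[(f[:,2]>lo)&(f[:,2]<lo+.01)];print(lo.round(3),np.percentile(k[:,1],[2,98]).round(4))
save(a,"s6_%d"%int(get_state()["time_s"]*10),(200,120,400,270),3)
E
python3 chk.py
```

```text
top 401 [ 0.5399 -0.0022  0.1053] slopes [-0.0014 -0.0017  0.1053]
scn 209 [ 0.5407 -0.0022  0.1071] slopes [0.0013 0.0012 0.1071]
face dx/dz,dx/dy 300 [ 0.0335 -0.0272  0.567 ]
0.028 [-0.0284  0.0252]
0.038 [-0.0279  0.0253]
0.048 [-0.0237  0.0249]
0.058 [-0.0285  0.0235]
0.068 [-0.0405  0.0248]
0.078 [-0.0385  0.0248]
```

The cap is level to 0.1° and 105.3 mm high, against 105.5 expected. Releasing.

apply_moves:
  newtons: 6
  targets:
    - [0.5,0,0,0,0,0,0]
    - [0.5,0,0,0,0,0,0]
    - [0.62,0,0,0,0,0,0]
    - [0.66,0,0,0,0,0,0]
    - [0.7,0,0,0,0,0,0]
    - [0.8,0,0,0,0,0,0]
    - [1,0,0,0,0,0,0]
    - [1,0,0,0,0,0,0]
    - [1,0,0,0,0,0,0]
    - [1,0,0,0,0,0,0]

```text
time_s: 26.47
tcp_pos: [0.5395, -0.0149, 0.0628]
eef_rot: [179.9, 55.1, -90.9]
contact_force: [0.2, -0.7, -0.8]
gripper_width: 0.0856
gripper_force: 0.0
```

apply_moves:
  targets:
    - [1,0,0,-0.005,0,0,0]
    - [1,0,0,-0.01,0,0,0]
    - [1,0,0,-0.02,0,0,0]
    - [1,0,0,-0.025,0,0,0]
    - [1,0,0,-0.03,0,0,0]
    - [1,0,0,-0.03,0,0,0]
    - [1,-0.01,0,-0.03,0,0,0]
    - [1,-0.02,0,-0.02,0,0,0]
    - [1,0,0,0,0,0,0]
    - [1,0,0,0,0,0,0]

```text
time_s: 27.3
tcp_pos: [0.5384, -0.1389, 0.187]
eef_rot: [-179.7, 54.9, -90.6]
contact_force: [-0.2, 0.4, -0.2]
gripper_width: 0.0872
gripper_force: 0.0
```

```bash
python3 chk.py; ls pics
```

```text
top 399 [ 0.5399 -0.0022  0.1053] slopes [-0.0243 -0.0028  0.1053]
scn 205 [ 0.5407 -0.0021  0.107 ] slopes [0.0071 0.0041 0.107 ]
face dx/dz,dx/dy 314 [0.0085 0.0035 0.5685]
0.028 [-0.0279  0.0254]
0.038 [-0.0284  0.0252]
0.048 [-0.029   0.0247]
0.058 [-0.029   0.0249]
0.068 [-0.0291  0.0246]
0.078 [-0.0288  0.0245]
crop.png
s2.png
s3.png
s4.png
s5.png
s6_256.png
s6_274.png
scene.png
top.png
w1.png
w2.png
```

View pics/s6_274.png

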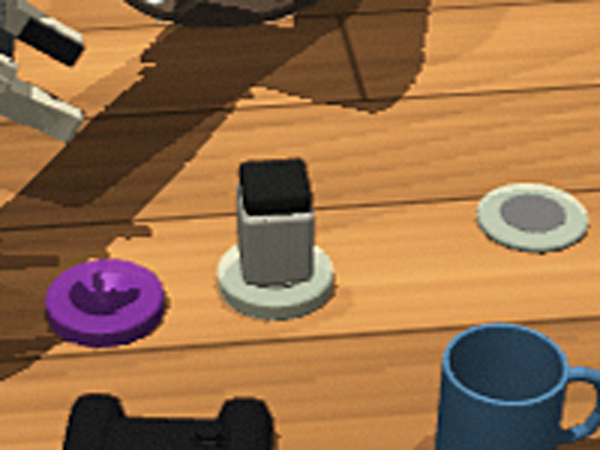

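The tumbler stands upright in the dished coaster at (276,225), cap up, with the gripper clear. The flat coaster and the mug show no sign of having been disturbed. Handing in.

```bash
python3 -c "from plant import close_job; print(close_job())"
```

```text
the job is handed in; nothing more can be done
None
```

The tumbler was laid flat on its side and let go, then re-gripped from the other side and stood upright in the dished coaster, settled and released. The job was handed in at about 27 s of the 72 s allowed.

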